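# Fit a new window in a flow cell and screw down its ring

### The arm

A 6-joint arm with a two-finger parallel gripper is mounted at the origin on a cart in front of the work surface, level with it; the furniture and walls round the work are solid. World frame = base frame: x ahead of the robot, y to its left, z up, the work surface at z = 0. Lengths are in m, angles in rad, forces in N, time in s.
With the tool pointing down it reaches from about 0.275 to 0.825 m from the base axis. Payload 4.9 kg.
Tool frame: the origin (TCP) lies at the very end of the fingers, on their centre line; the grasp point (between the pads) lies r.grip_depth behind it (r.grip_depth is the distance from the TCP to the grasp point, in m); z points along the fingers, y is the line along which they close (so a half turn about z gives the same grasp; the last joint's range is limited). The gripper opens to 85 mm and grips with 20 to 120 N. Pads are 22 mm wide; open, the fingers measure 114 mm over their backs; the gripper's body (76 mm by 85 mm) begins 54 mm behind the grasp point. The pads swing forward as they close: fully open they stand 13 mm farther back than shut.
Start: joints at [1.023, 0.326, -0.193, 1.052, 0, 1.437], TCP at [0.221, 0.504, 0.231] pointing down, gripper open.
Joint ranges: [-2.65, 2.65], [-0.97, 1.79], [-1.3, 1.35], [-1.93, 2.1], [-1.47, 1.37], [-3.14, 3.14]. Speed limits (rad/s): [2.57, 2.57, 3.14, 3.14, 3.14, 3.14].

### API

Orientations are given as a rotation vector (axis times angle).
In Python, from bench import r gives the robot as it stands. The module is installed in compiled form; this text tells all that it offers.
- The arm moves only by the tool carry_out, never from a script. Its argument "commands" is a list that holds one entry, the list of rows, each a list of 6 numbers: the shift along the tool's x, y, z in mm, then the turn, a rotation vector about the tool's x, y, z in degrees. In form: [[[tx, ty, tz, ax, ay, az], ...]]. A call has 1 to 20 rows; each row shifts and turns the commanded pose from where the row before left it, along the tool's axes as they then stand; what a row does not reach is not made up. A row lasts 1/8 s, in which the tool goes at most 62.5 mm and 10.7 degrees, less where a joint would pass 70% of its speed; a pose out of reach is approached as far as the arm can. A call is refused whole if a number of a shift passes 62.5 or a number of a turn 10.7, either way. A call with a gripper value outside its range is refused whole. "fingers" is the closure in counts, from 0 (fully open) to 255 (shut), set as the call begins (left out, the last holds). The fingers move at their own pace and stop on an object; "grip_force" is the grip in N (left out, the last holds). Time passes only in rows, so rows that do not move let the fingers close. It gives the time, the measured TCP pose, the force, the opening and the grip force at its end, in the units of the state.
- r.state(): the state, without advancing time (a new reading comes with each control period).
- r.grab_frame(name): name is "side" or "top"; returns the picture (480x640x3 uint8, blue, green, red); there is no depth.
- r.get_calibration(name): a dict with "camera_matrix" (3x3 intrinsics, pixels), "R" (3x3) and "t" (3): a world point X has camera coordinates R X + t. Camera axes: x right, y down, z forward; pixel columns grow to the right and rows downward; lengths in m; the calibration is good to about 2 mm. A picture is of the moment at which its call begins. get_calibration takes no time and is no camera call.
- r.close_job(): hands the job in; it is judged then, once.
The state is a dict: "clock": time; "joint_positions": joint angles; "qvel": joint speeds; "joint_efforts": joint torques, N m; "eef_pos": TCP position; "ee_rot": TCP orientation; "force": force on the tool from outside, world axes, zero at the start; "torque": the same for the moment, N m; "gripper_width": finger opening in m; "finger_force": force on a finger pad.
Only numpy, scipy, OpenCV 4.12 (cv2) and the standard library are available. Lean on these libraries where they do the work, as an engineer would, in place of code of your own. Each camera call takes 0.05 s, during which the arm holds its last target. There are 200 camera calls.

### The job

Lay the clean round glass window from the mat flat in the recess on top of the flow cell and let go of it. Then set the knurled screw ring over it on the neck, find the start of the thread and screw the ring down clockwise until it holds the glass snugly on its seal: past the point where the slack is gone, but no harder, because the glass cracks if the ring bears hard on it. Leave the other things on the bench where they are.

Things in the scene. Friction and masses are not known exactly. Their poses are not given: they have to be found in the camera images.
- flow_cell: bolted-down aluminium flow cell: base plate 116 (x) x 84 (y) x 10 mm, turned body 60 mm across and 34 mm high with hose ports on its y sides (to 53 mm from the axis, 20 mm up), then a neck up to 50 mm height with a threaded sleeve. Origin at the centre of the underside, z up along the axis of neck and recess. Three right-hand ridges (three-start thread) wind round the sleeve
- cell_rim (a point): centre of the neck's rim, in the rim's plane, 50 mm above the cell's underside; axes as the cell. The recess is 33.5 mm across (35 mm at the mouth) and ends on a white sealing ring about 5 mm below the rim, carried by a stiff wave spring (60 N per mm); its height differs by up to 0.8 mm either way from start to start, and with it the turn at which the ring gets snug
- work_mat: thin dark grey rubber mat fixed on the bench, 140 (x) x 240 (y) x 3 mm, on which window and ring lie about 12 cm apart, either one at its left end; origin at the centre of the underside
- thread_top (a point): point on the cell's axis, 2.5 mm below the rim, at the height of the ridges' upper ends. These lie 120 degrees apart, but at which angle differs from start to start and is found by feel. Each ridge is 2 mm high, stands out to 47 mm diameter (the sleeve itself is 40 mm across) and winds 150 degrees clockwise (from above) and down, 3 mm per radian
- window_centre (a point): centre of the window, a plain pale glass disc 32 mm across and 10 mm thick, lying flat on the mat; z is its axis. Seated, its centre lies within about 1 mm of the height of the rim and it stands about 5 mm proud of the rim
- window: the same window; origin at the centre of its underside
- ring_centre (a point): centre, half-way up, of the screw ring: steel, 59 mm across its knurl, 18.5 mm high, 50 mm bore, closed at the top by a 4 mm flange with a 22 mm sight hole; lies on the mat the way up it is used. Snug, its centre lies about level with the rim (within 1.5 mm); it then holds by itself when let go
- ring_lug (a point): first of three lugs in the ring's bore, on the ring's x axis, 22 mm from its axis, 6.65 mm below its centre; the others at +-120 degrees, each under a black dot on the ring's top. They are 3.2 mm high and run under the ridges. Set on the neck, the ring rests with its lugs on the ridges, its centre 6.8 mm above the rim just past the upper ends and 3 mm lower per radian clockwise, down to 0.5
- screw_ring: the same ring; origin at the centre of its underside. Turned clockwise under light pressure it sinks 3 mm per radian; when its lugs have passed under the next upper ends (centre 0.5 mm above the rim) it goes on till it meets the glass, turns some 0.35 rad of slack without sinking, then draws down again and presses: about 10 N per 0.1 rad. 12 to 18 N is snug, 35 N cracks the glass
- forceps: steel forceps lying flat, 116x14x10 mm; origin at the centre of the underside; a bystander
- white_carton: small closed white carton, 100x50x36 mm; origin at the centre of the underside; a bystander
- glass_jar: clear open glass jar, 68 mm across, 103 mm high; origin at the centre of the underside; a bystander
- lab_timer: small white bench timer, 64x62x20 mm; origin at the centre of the underside; a bystander
Mind the look-alikes: they are no part of the job. Leave any black look-alike of the window alone. What is shaped like the screw_ring but turquoise is not meant.

How it is judged:
By the outcome, as a careful person would: the job done as asked, in the order asked, and still so for the second after the job is handed in, with the robot touching nothing.
It also fails if it takes over 72 s, if anything falls off the work surface, if the arm or the gripper's body presses on something with over 40 N, if the wrist force passes 120 N, or if a joint passes its speed limit or range.

## Working session

There is one attempt and no reset: what is moved stays moved. The work goes in short steps, Python scripts to look and compute and a tool call to move; the robot and the scene stay as the last step left them, time stands still between calls to the robot, and variables do not carry over. Pictures are saved under pics/ and viewed, at most 10 in all, crops included, and the job is handed in when it is done.

Besides the shell and the picture viewer there is one more tool, called after ">>>" in YAML: its name, and indented under it one key for each argument. carry_out: Moves the arm, as the interface text tells. Its arguments: {"type":"object","properties":{"commands":{"type":"array"},"fingers":{"type":"number"},"grip_force":{"type":"number"}},"required":["commands"]}

```bash
mkdir -p pics; python3 - <<'E'
from bench import r
import cv2,numpy as np
np.set_printoptions(precision=4,suppress=True)
for n in("top","side"):
    cv2.imwrite(f"pics/{n}0.png",r.grab_frame(n)); c=r.get_calibration(n); print(n,c["camera_matrix"],c["R"],c["t"])
print(r.state(),r.grip_depth)
E
```

```text
top [[553.838    0.     315.5303]
 [  0.     553.838  244.5345]
 [  0.       0.       1.    ]] [[ 0.0167 -0.9997 -0.0179]
 [-0.9918 -0.0143 -0.1273]
 [ 0.127   0.0199 -0.9917]] [-0.0117  0.544   0.9675]
side [[503.5046   0.     319.2017]
 [  0.     503.5046 237.6625]
 [  0.       0.       1.    ]] [[-0.9984  0.0554 -0.0101]
 [ 0.0445  0.6657 -0.7449]
 [-0.0346 -0.7442 -0.6671]] [0.5282 0.0482 0.9803]
{'clock': 0.1, 'joint_positions': array([ 1.0228,  0.3269, -0.1935,  1.052 , -0.    ,  1.4366]), 'qvel': array([-0.0009, -0.0016,  0.0026,  0.0008,  0.0016, -0.0002]), 'joint_efforts': array([  0.0002, -44.424 ,  26.3037,   0.0079,  -0.0001,  -0.    ]), 'eef_pos': array([0.2209, 0.5031, 0.2306]), 'ee_rot': array([-0.6453, -3.0741,  0.0023]), 'force': array([ 0.5022,  0.7095, -0.1937]), 'torque': array([ 0.045 ,  0.0129, -0.0406]), 'finger_force': 0.0, 'gripper_width': 0.08524338047035446} 0.0187
```

View pics/top0.png

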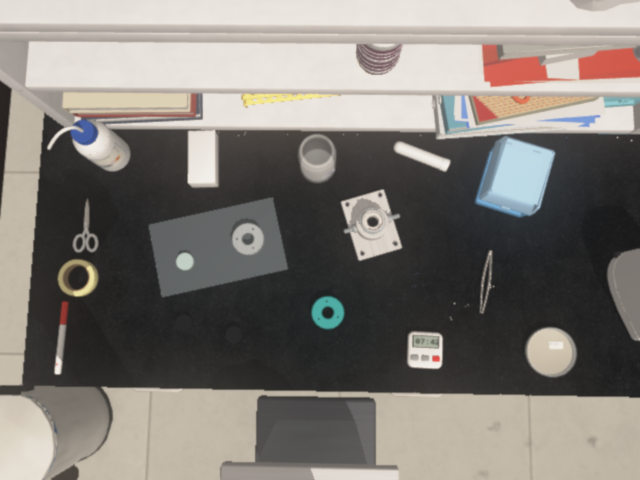

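View pics/side0.png

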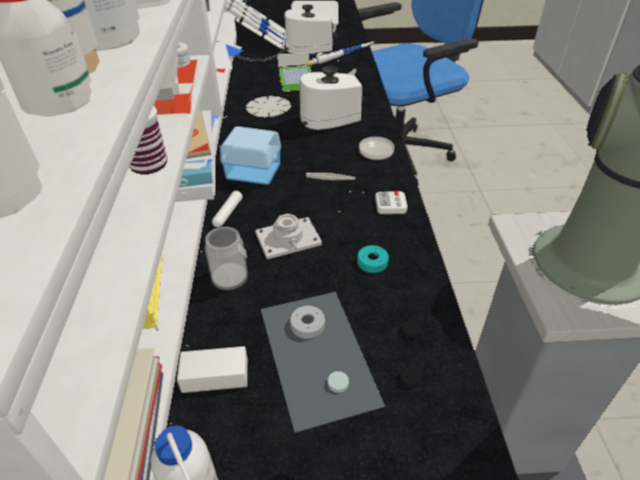

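Candidates for the window are the pale disc at top (185,261) and the black discs at about (183,323) and (233,333), so I choose the pale one. Candidates for the ring are the grey one on the mat at (248,238), the turquoise one at (328,312) and the tape roll at (78,278). I choose the grey one. The cell is at (372,222).

```bash
cat > h.py <<'E'
from bench import r
import cv2,numpy as np
np.set_printoptions(precision=4,suppress=True)
def ray(n,p,z):
    c=r.get_calibration(n);R,t=c["R"],c["t"];o=-R.T@t
    d=R.T@np.linalg.solve(c["camera_matrix"],[p[0],p[1],1]);return o+d*(z-o[2])/d[2]
def proj(n,X):
    c=r.get_calibration(n);q=c["camera_matrix"]@(c["R"]@np.array(X)+c["t"]);return q[:2]/q[2]
def rect(n,cx,cy,z,half=.05,s=8):   # top-down metric view of plane z; s px per mm... x up, y left
    k=np.float32([[cx+half,cy+half],[cx+half,cy-half],[cx-half,cy-half],[cx-half,cy+half]])
    src=np.float32([proj(n,[a,b,z]) for a,b in k]);N=int(half*2000*s)
    H=cv2.getPerspectiveTransform(src,np.float32([[0,0],[N,0],[N,N],[0,N]]))
    return cv2.warpPerspective(r_img[n],H,(N,N),flags=cv2.INTER_CUBIC)
r_img={}
E
python3 - <<'E'
from h import *
for n in("top","side"): r_img[n]=r.grab_frame(n)
for n,b in(("top",[(165,240,205,282),(225,215,270,260),(340,185,405,262)]),("side",[(322,365,355,400),(283,300,332,342),(270,210,312,255)])):
    for (x0,y0,x1,y1) in b:
        im=r_img[n][y0:y1,x0:x1]; g=im.max(2)
        m=(g>(130 if n=="top" else 135)).astype(np.uint8)
        for c in cv2.findContours(m,cv2.RETR_CCOMP,cv2.CHAIN_APPROX_NONE)[0]:
            if len(c)>=8 and cv2.contourArea(c)>15:
                e=cv2.fitEllipse(c);print(n,(x0,y0),cv2.contourArea(c),np.add(e[0],(x0,y0)),e[1])
# guesses
W=ray("top",(185,261),.013);G=ray("top",(248,238.5),.0215);C=ray("top",(372,221),.05);print(W,G,C)
print(ray("side",(338,381),.013),ray("side",(308,320),.0215),ray("side",(287,221),.05))
ims=[rect(n,P[0],P[1],P[2],.035,5) for P in(W,G,C) for n in("top","side")]
ims=[cv2.resize(i,(260,260)) for i in ims]
cv2.imwrite("pics/r1.png",np.vstack([np.hstack(ims[0::2]),np.hstack(ims[1::2])]))
E
```

```text
top (165, 240) 236.0 [184.4836 261.2384] (17.23284339904785, 17.55890655517578)
top (225, 215) 760.0 [247.6023 238.7282] (30.892168045043945, 31.401065826416016)
top (225, 215) 125.5 [247.519  238.6909] (12.391080856323242, 13.13194465637207)
top (340, 185) 2732.5 [371.0274 224.601 ] (51.82099533081055, 73.09934997558594)
top (340, 185) 101.0 [372.3213 221.3777] (10.93826675415039, 11.98051643371582)
side (322, 365) 330.5 [338.0805 380.8638] (19.987281799316406, 21.1478271484375)
side (283, 300) 714.5 [307.52   319.1256] (27.012496948242188, 33.75334930419922)
side (283, 300) 113.0 [307.3587 318.6617] (10.49310302734375, 13.977712631225586)
side (270, 210) 1327.5 [289.605  234.7988] (38.541019439697266, 46.682044982910156)
side (270, 210) 24.0 [290.3412 242.9103] (3.4965107440948486, 10.038870811462402)
side (270, 210) 75.5 [284.3471 229.35  ] (6.264748573303223, 19.80144500732422)
[0.5127 0.2382 0.013 ] [0.5552 0.1215 0.0215] [ 0.5861 -0.1038  0.05  ]
[0.5132 0.2395 0.013 ] [0.5547 0.1244 0.0215] [ 0.587  -0.1057  0.05  ]
```

View pics/r1.png

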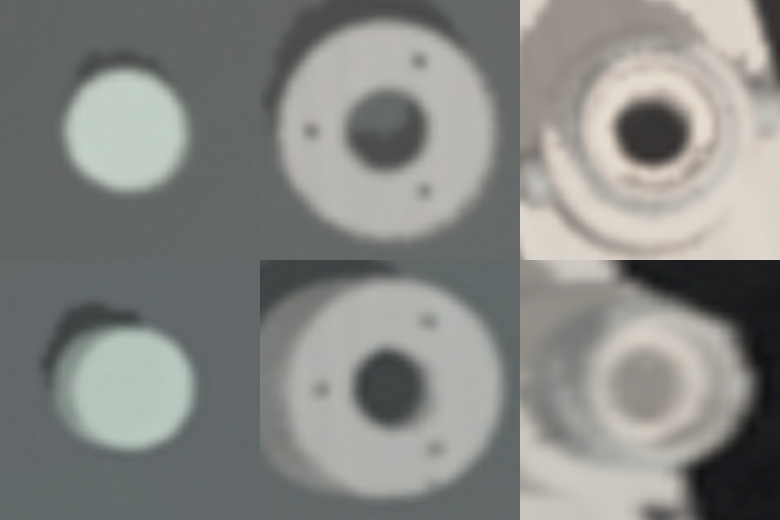

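The warped crops confirm both choices. The pale glass disc is at about (.513,.239). The grey ring with three black dots is at about (.555,.122), with one dot toward +y. The neck is near (.587,-.105). The two cameras disagree by a constant of about 1.7 mm in y, which I will calibrate by touch with the first grasp.

>>> carry_out:
  commands:
    - [[-37.4,-12.5,15,0,0,0],[-37.4,-12.5,15,0,0,0],[-37.4,-12.5,15,0,0,0],[-37.4,-12.5,15,0,0,0],[-37.4,-12.5,15,0,0,0],[-37.4,-12.5,15,0,0,0],[-37.4,-12.5,15,0,0,0],[-37.4,-12.5,15,0,0,0],[-37.4,-12.5,15,0,0,0],[-37.4,-12.5,15,0,0,0],[0,0,0,0,0,0],[0,0,0,0,0,0]]
  fingers: 125
  grip_force: 20

```text
clock: 1.7
eef_pos: [0.5128, 0.2388, 0.0811]
ee_rot: [-0.645, -3.073, 0.0]
force: [0.1, 0.4, -0.8]
gripper_width: 0.0434
finger_force: 0.0
```

```bash
cat >> h.py <<'E'
from scipy.spatial.transform import Rotation as Ro
def go(x,y,z,yaw=None):  # tool-frame shift in mm to world target, and turn (deg about tool z) to make tool-y yaw
    s=r.state();R=Ro.from_rotvec(s["ee_rot"]).as_matrix()
    cur=np.degrees(np.arctan2(R[1,1],R[0,1]))
    print("pos",s["eef_pos"],"w",s["gripper_width"],"F",s["force"],"q6",np.degrees(s["joint_positions"][5]),"yaw",cur,"tilt",R[:,2],"t",s["clock"])
    print("shift",R.T@(np.array([x,y,z])-s["eef_pos"])*1000,"" if yaw is None else cur-yaw)
E
python3 -c "
from h import *
go(.513,.2385,.02)"
```

```text
pos [0.5128 0.2388 0.0811] w 0.04335881449095343 F [ 0.1244  0.3946 -0.8384] q6 41.20581927850225 yaw 66.27790968007598 tilt [-0.0011  0.0001 -1.    ] t 1.7
shift [-0.4144 -0.1516 61.0883]
```

>>> carry_out:
  commands:
    - [[0,0,25,0,0,0],[0,0,25,0,0,0],[0,0,18,0,0,0],[0,0,5,0,0,0],[0,0,3,0,0,0],[0,0,0,0,0,0],[0,0,0,0,0,0]]

```text
clock: 2.58
eef_pos: [0.5138, 0.239, 0.006]
ee_rot: [0.645, 3.074, 0.001]
force: [-0.4, -0.9, 0.5]
gripper_width: 0.0433
finger_force: 0.0
```

>>> carry_out:
  commands:
    - [[0,0,1,0,0,0],[0,0,0,0,0,0]]

```text
clock: 2.82
eef_pos: [0.5134, 0.2387, 0.0044]
ee_rot: [0.646, 3.074, 0.0]
force: [-0.4, 0.3, -0.2]
gripper_width: 0.0435
finger_force: 0.0
```

>>> carry_out:
  commands:
    - [[0,0,1,0,0,0],[0,0,0,0,0,0]]

```text
clock: 3.08
eef_pos: [0.5132, 0.2387, 0.0032]
ee_rot: [-0.645, -3.074, 0.0]
force: [0.2, -0.4, 0.0]
gripper_width: 0.0437
finger_force: 0.0
```

>>> carry_out:
  commands:
    - [[0,0,2,0,0,0],[0,0,0,0,0,0]]

```text
clock: 3.32
eef_pos: [0.5133, 0.2388, 0.0011]
ee_rot: [-0.645, -3.074, 0.0]
force: [0.2, 0.0, 0.2]
gripper_width: 0.0435
finger_force: 0.0
```

>>> carry_out:
  commands:
    - [[0,0,1.5,0,0,0],[0,0,0,0,0,0]]

```text
clock: 3.58
eef_pos: [0.5134, 0.2388, 0.001]
ee_rot: [0.645, 3.074, 0.0]
force: [-3.8, -1.4, 10.8]
gripper_width: 0.0439
finger_force: 5.8
```

>>> carry_out:
  commands:
    - [[0,0,1,0,0,0],[0,0,0,0,0,0]]

```text
clock: 3.82
eef_pos: [0.5134, 0.2388, 0.001]
ee_rot: [0.645, 3.074, 0.0]
force: [-5.6, -3.0, 20.4]
gripper_width: 0.0439
finger_force: 10.0
```

>>> carry_out:
  commands:
    - [[0,0,-4.5,0,0,0],[0,0,-4.5,0,0,0],[0,0,0,0,0,0]]

```text
clock: 4.2
eef_pos: [0.5136, 0.2388, 0.0079]
ee_rot: [0.645, 3.074, 0.0]
force: [-0.4, -0.8, -0.3]
gripper_width: 0.0438
finger_force: 0.0
```

>>> carry_out:
  commands:
    - [[0,0,0,0,0,0],[0,0,0,0,0,0],[0,0,0,0,0,0],[0,0,0,0,0,0]]
  fingers: 255

```text
clock: 4.7
eef_pos: [0.5132, 0.2387, 0.0077]
ee_rot: [-0.645, -3.074, 0.0]
force: [-0.6, 0.1, 2.9]
gripper_width: 0.0304
finger_force: 19.6
```

>>> carry_out:
  commands:
    - [[0,0,0,0,0,0],[0,0,0,0,0,0],[0,0,0,0,0,-10],[0,0,0,0,0,-10],[0,0,0,0,0,-10],[0,0,0,0,0,-10],[0,0,0,0,0,-10],[0,0,0,0,0,-10],[0,0,0,0,0,-10],[0,0,0,0,0,-10],[0,0,0,0,0,-10],[0,0,0,0,0,0]]
  fingers: 125

```text
clock: 6.2
eef_pos: [0.5132, 0.2387, 0.0076]
ee_rot: [1.715, -2.632, -0.0]
force: [-0.1, -1.2, 0.4]
gripper_width: 0.0434
finger_force: 0.0
```

>>> carry_out:
  commands:
    - [[0,0,0,0,0,0],[0,0,0,0,0,0],[0,0,0,0,0,0],[0,0,0,0,0,0]]
  fingers: 255
  grip_force: 25

```text
clock: 6.7
eef_pos: [0.5133, 0.2388, 0.0079]
ee_rot: [-1.717, 2.631, -0.0]
force: [-1.4, -0.5, 2.7]
gripper_width: 0.0302
finger_force: 24.6
```

```bash
python3 -c "
from h import *
go(.5866,-.1047,.13)
r_img['side']=r.grab_frame('side');r_img['top']=r.grab_frame('top')
a=cv2.resize(r_img['side'][330:420,280:400],None,fx=5,fy=5,interpolation=2)
cv2.imwrite('pics/g1.png',a)"
```

```text
pos [0.5133 0.2388 0.0079] w 0.03019591170068091 F [-1.4355 -0.5491  2.7493] q6 -48.794996620843605 yaw 156.27053461675507 tilt [ 0.  0. -1.] t 6.7
shift [ 284.9315 -205.3152 -122.1136]
```

View pics/g1.png

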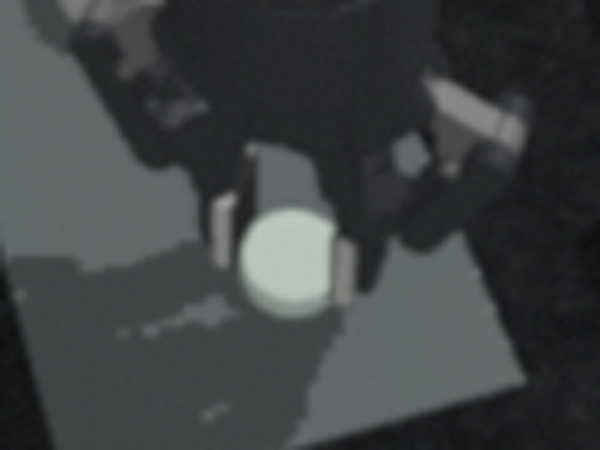

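The window is held between the pads and centred. Next I refine the cell axis using the seal bore in both views.

```bash
python3 - <<'E'
from h import *
print("win",ray("top",(184.48,261.24),.013),ray("side",(338.08,380.86),.013),"ring",ray("top",(247.55,238.71),.0215),"cell",ray("top",(372.32,221.38),.045))
import cv2
for n,f in(("top","pics/top0.png"),("side","pics/side0.png")):
    r_img[n]=cv2.imread(f)
    im=rect(n,.587,-.105,.045,.03,10);g=cv2.GaussianBlur(im.max(2),(0,0),8)
    for th in range(90,200,10):
        for c in cv2.findContours((g<th).astype(np.uint8),cv2.RETR_LIST,cv2.CHAIN_APPROX_NONE)[0]:
            e=cv2.fitEllipse(c) if len(c)>50 else None
            if e and 120<e[1][0] and e[1][1]<420 and np.hypot(e[0][0]-300,e[0][1]-300)<100: print(n,th,"x",.587+(300-e[0][1])/1e4,"y",-.105+(300-e[0][0])/1e4,np.array(e[1])/10)
E
```

```text
win [0.5123 0.2391 0.013 ] [0.513  0.2393 0.013 ] ring [0.5548 0.1223 0.0215] cell [ 0.5863 -0.1048  0.045 ]
top 90 x 0.5861328704833983 y -0.1046899658203125 [14.9329 17.1222]
top 100 x 0.5861873474121093 y -0.10470858459472655 [15.6312 17.7903]
top 110 x 0.5862333862304687 y -0.10472595520019531 [16.2689 18.3827]
top 120 x 0.5862805358886718 y -0.10474599304199218 [16.8628 18.942 ]
top 130 x 0.5863183471679687 y -0.10477147216796874 [17.4508 19.4501]
top 140 x 0.5863609619140625 y -0.10479274597167969 [18.0132 19.9824]
top 150 x 0.586407177734375 y -0.10482026062011718 [18.6071 20.4763]
top 160 x 0.5864480987548828 y -0.10484485778808593 [19.201  21.0056]
top 170 x 0.5864883453369141 y -0.1048789794921875 [19.8366 21.5461]
top 180 x 0.5865274871826172 y -0.10492426147460937 [20.5185 22.1317]
top 190 x 0.5865462097167968 y -0.10500405883789062 [21.2811 22.8644]
side 150 x 0.5868853332519531 y -0.10810528259277344 [12.1311 14.1787]
side 160 x 0.5872879455566405 y -0.10822011718749999 [15.627  17.0221]
side 170 x 0.5873651428222656 y -0.10826197509765624 [18.1723 18.7122]
side 180 x 0.5873857788085937 y -0.10824368591308593 [20.0617 20.6582]
side 190 x 0.590596011352539 y -0.1104372589111328 [25.6837 29.2699]
```

>>> carry_out:
  commands:
    - [[0,0,-20,0,0,0],[0,0,-45,0,0,0],[0,0,-45,0,0,0],[0,0,-12,0,0,0],[36,-26,0,0,0,0],[36,-26,0,0,0,0],[36,-26,0,0,0,0],[36,-26,0,0,0,0],[36,-26,0,0,0,0],[36,-26,0,0,0,0],[36,-26,0,0,0,0],[0,0,0,0,0,0],[0,0,0,0,0,0]]

```text
clock: 8.43
eef_pos: [0.5777, -0.0647, 0.1287]
ee_rot: [1.717, -2.63, -0.003]
force: [-0.1, 1.2, 0.2]
gripper_width: 0.0301
finger_force: 24.9
```

>>> carry_out:
  commands:
    - [[16.6,-12.6,0,0,0,0],[16.7,-12.5,0,0,0,0],[0,0,30,0,0,0],[0,0,25,0,0,0],[0,0,10,0,0,0],[0,0,0,0,0,0],[0,0,0,0,0,0]]

```text
clock: 9.3
eef_pos: [0.5891, -0.1061, 0.0658]
ee_rot: [-1.717, 2.63, -0.002]
force: [0.6, 0.1, -0.3]
gripper_width: 0.0302
finger_force: 24.9
```

```bash
python3 -c "
from h import *
go(.5873,-.1053,.055)
r_img['side']=r.grab_frame('side');r_img['top']=r.grab_frame('top')
a=cv2.resize(r_img['side'][180:270,240:360],None,fx=5,fy=5,interpolation=2)
cv2.imwrite('pics/g2.png',a)"
```

```text
pos [ 0.5891 -0.1061  0.0658] w 0.03015619238950796 F [ 0.622   0.0876 -0.3015] q6 -83.56180875651256 yaw 156.29185160080186 tilt [ 0.0016 -0.0006 -1.    ] t 9.3
shift [ 0.0002  1.985  10.7885]
```

View pics/g2.png

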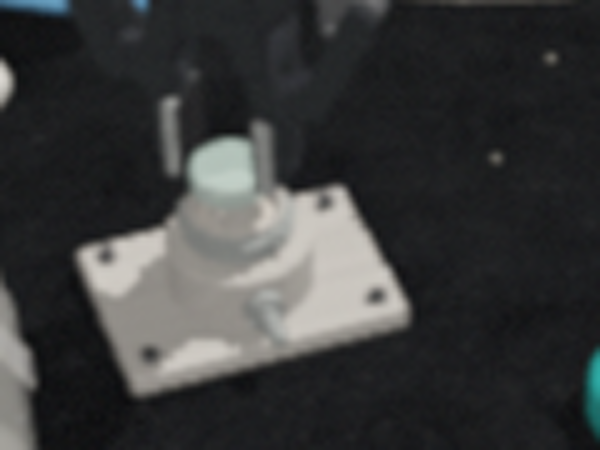

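```bash
python3 - <<'E'
from h import *
P=[(261,231.2),(304.8,220.4),(315.2,239.2),(270,250.8)]
Q=np.array([ray("side",p,.010) for p in P]);print(Q,Q.mean(0))
r_img["top"]=cv2.imread("pics/top0.png")
im=rect("top",.587,-.105,.010,.07,6);g=cv2.GaussianBlur(im.max(2),(0,0),3)
t=[]
for q in Q:   # local darkest centroid near each hole
    u=420+(-.105-q[1])*6e3;v=420+(.587-q[0])*6e3
    w=g[int(v-36):int(v+36),int(u-36):int(u+36)].astype(float);m=np.clip(np.percentile(w,60)-40-w,0,None)
    yy,xx=np.mgrid[:w.shape[0],:w.shape[1]];uu=int(u-36)+(xx*m).sum()/m.sum();vv=int(v-36)+(yy*m).sum()/m.sum()
    t.append((.587-(vv-420)/6e3,-.105-(uu-420)/6e3))
t=np.array(t);print(t,t.mean(0))
E
```

```text
[[ 0.6429 -0.1244  0.01  ]
 [ 0.551  -0.1531  0.01  ]
 [ 0.5319 -0.0921  0.01  ]
 [ 0.6232 -0.0637  0.01  ]] [ 0.5873 -0.1083  0.01  ]
[[ 0.6436 -0.1214]
 [ 0.552  -0.1499]
 [ 0.5328 -0.0888]
 [ 0.6246 -0.0603]] [ 0.5883 -0.1051]
```

>>> carry_out:
  commands:
    - [[0,0.8,4,0,0,0],[0,0,3,0,0,0],[0,0,2,0,0,0],[0,0,1.5,0,0,0],[0,0,1,0,0,0],[0,0,0,0,0,0],[0,0,0,0,0,0]]

```text
clock: 10.28
eef_pos: [0.5876, -0.1055, 0.0535]
ee_rot: [-1.718, 2.63, -0.001]
force: [-0.1, -0.9, 1.3]
gripper_width: 0.0303
finger_force: 25.0
```

```bash
python3 -c "
from h import *
go(.5873,-.1053,.055);print(r.state()['torque'])"
```

```text
pos [ 0.5876 -0.1055  0.0535] w 0.030258144361011506 F [-0.1134 -0.8882  1.3496] q6 -83.54500701703111 yaw 156.28733044915236 tilt [ 0.0002 -0.0003 -1.    ] t 10.275
shift [-0.0892  0.3422 -1.516 ] 
[-0.0585  0.1789  0.0251]
```

>>> carry_out:
  commands:
    - [[0,0,1,0,0,0],[0,0,1,0,0,0],[0,0,0,0,0,0]]

```text
clock: 10.65
eef_pos: [0.5877, -0.106, 0.0517]
ee_rot: [1.717, -2.63, 0.002]
force: [-1.6, -3.0, 4.3]
gripper_width: 0.0299
finger_force: 25.4
```

>>> carry_out:
  commands:
    - [[0,0,1,0,0,0],[0,0,0,0,0,0],[0,0,0,0,0,0]]

```text
clock: 11.02
eef_pos: [0.588, -0.1061, 0.051]
ee_rot: [-1.717, 2.631, -0.003]
force: [0.7, -2.1, -1.4]
gripper_width: 0.0301
finger_force: 24.9
```

>>> carry_out:
  commands:
    - [[0.4,-0.2,0.7,0,0,0],[0,0,0,0,0,0],[0,0,0,0,0,0]]

```text
clock: 11.4
eef_pos: [0.5879, -0.1063, 0.05]
ee_rot: [-1.717, 2.631, -0.002]
force: [-1.6, -1.2, 5.0]
gripper_width: 0.0304
finger_force: 25.4
```

>>> carry_out:
  commands:
    - [[0,0,0,0,0,0],[0,0,0,0,0,0],[0,0,0,0,0,0],[0,0,-3,0,0,0],[0,0,-10,0,0,0],[0,0,0,0,0,0]]
  fingers: 130

```text
clock: 12.15
eef_pos: [0.5885, -0.1061, 0.0639]
ee_rot: [-1.717, 2.629, -0.003]
force: [0.2, 0.1, 0.5]
gripper_width: 0.042
finger_force: 0.0
```

```bash
python3 - <<'E'
from h import *
go(.556,.121,.08,250)
for n in("top","side"): r_img[n]=r.grab_frame(n)
a=cv2.resize(r_img['side'][180:270,240:320],None,fx=5,fy=5,interpolation=2)
b=cv2.resize(r_img['top'][180:270,330:410],None,fx=5,fy=5,interpolation=2)
cv2.imwrite('pics/g3.png',np.hstack([a,b]))
E
```

```text
pos [ 0.5885 -0.1061  0.0639] w 0.04201427473902418 F [0.1692 0.1434 0.4805] q6 -83.58757979488925 yaw 156.29482215257153 tilt [ 0.0021 -0.0006 -1.    ] t 12.15
shift [-194.8933  121.0139  -16.3385] -93.70517784742847
```

View pics/g3.png

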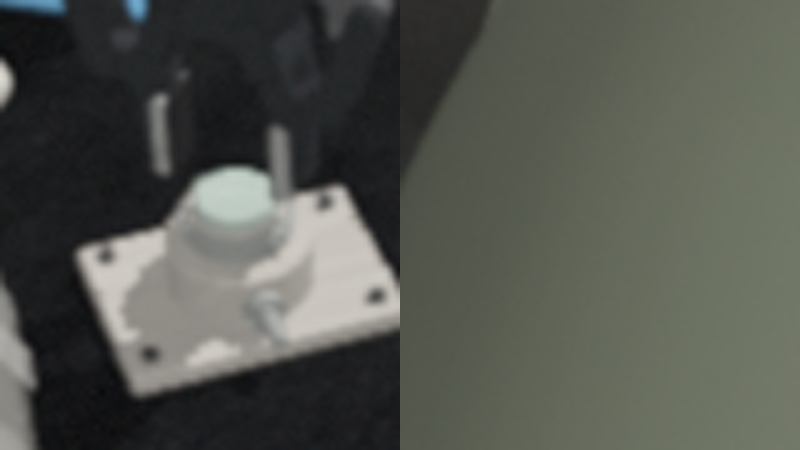

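>>> carry_out:
  commands:
    - [[0,0,-30,0,0,0],[0,0,-20,0,0,0],[-39,24.3,0,0,0,0],[-39,24.3,0,0,0,0],[-39,24.3,0,0,0,0],[-39,24.3,0,0,0,0],[-39,24.3,0,0,0,0],[0,0,0,0,0,-9.4],[0,0,0,0,0,-9.4],[0,0,0,0,0,-9.4],[0,0,5,0,0,-9.4],[0,0,5,0,0,-9.4],[0,0,5,0,0,-9.4],[0,0,10,0,0,-9.4],[0,0,10,0,0,-9.4],[0,0,10,0,0,-9.4],[0,0,10,0,0,-9.4],[0,0,0,0,0,0],[0,0,0,0,0,0]]
  fingers: 0

```text
clock: 14.62
eef_pos: [0.5548, 0.1216, 0.0578]
ee_rot: [-3.095, 0.541, -0.0]
force: [-0.4, -0.7, 0.5]
gripper_width: 0.0853
finger_force: 0.0
```

```bash
python3 - <<'E'
from h import *
go(.5557,.1216,.0023,250)
for n in("top","side"): r_img[n]=r.grab_frame(n)
a=cv2.resize(r_img['side'][180:270,240:320],None,fx=5,fy=5,interpolation=2)
b=cv2.resize(r_img['top'][180:270,330:410],None,fx=5,fy=5,interpolation=2)
cv2.imwrite('pics/g4.png',np.hstack([a,b]))
E
```

```text
pos [0.5548 0.1216 0.0578] w 0.0853004063282318 F [-0.3666 -0.653   0.5046] q6 -155.24718547068497 yaw -109.84141086661283 tilt [ 0.0002  0.     -1.    ] t 14.625
shift [ 0.8055 -0.3414 55.5372] -359.8414108666128
```

View pics/g4.png

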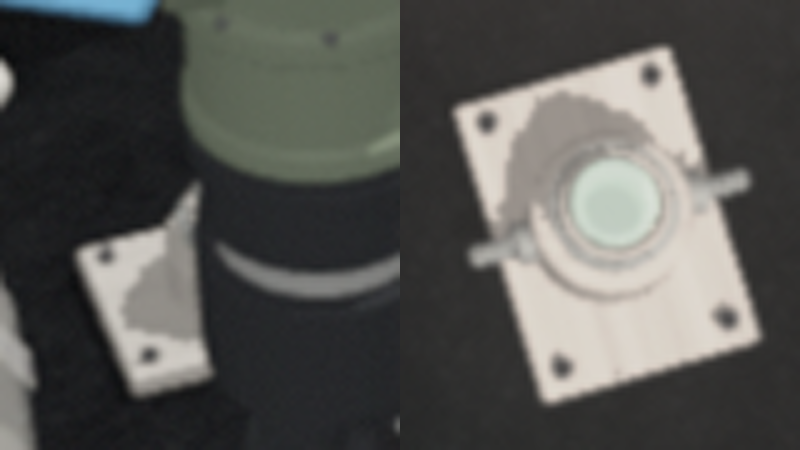

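>>> carry_out:
  commands:
    - [[0.8,-0.3,0,0,0,0],[0,0,25,0,0,10],[0,0,20,0,0,0],[0,0,10.5,0,0,0],[0,0,0,0,0,0],[0,0,0,0,0,0]]

```text
clock: 15.48
eef_pos: [0.5562, 0.1216, 0.0028]
ee_rot: [-3.036, 0.805, -0.002]
force: [-0.7, -0.9, 0.3]
gripper_width: 0.0856
finger_force: 0.0
```

>>> carry_out:
  commands:
    - [[0,0,0,0,0,0],[0,0,0,0,0,0],[0,0,0,0,0,0],[0,0,0,0,0,0]]
  fingers: 255
  grip_force: 20

```text
clock: 15.98
eef_pos: [0.5561, 0.1216, 0.0029]
ee_rot: [-3.036, 0.805, -0.002]
force: [-1.4, 0.0, 5.5]
gripper_width: 0.0582
finger_force: 21.3
```

```bash
python3 - <<'E'
from h import *
go(.5557,.1216,.0023,250)
r_img["top"]=r.grab_frame("top")
im=rect("top",.587,-.105,.0555,.03,10);hsv=cv2.cvtColor(im,cv2.COLOR_BGR2HSV)
d=cv2.GaussianBlur(im[...,1].astype(np.float32)-im[...,2],(0,0),5)
for th in(4,8,12):
  for c in cv2.findContours((d>th).astype(np.uint8),0,1)[0]:
    if cv2.contourArea(c)>20000: e=cv2.fitEllipse(c);print(th,.587+(300-e[0][1])/1e4,-.105+(300-e[0][0])/1e4,e[1])
E
```

```text
pos [0.5561 0.1216 0.0029] w 0.05821784711087476 F [-1.3853  0.0332  5.4525] q6 -145.38997690748633 yaw -119.70394759547001 tilt [ 0.0013  0.     -1.    ] t 15.975
shift [-0.3837  0.2013  0.6385] -369.70394759547
4 0.5869214843749999 -0.10394365234375 (310.88299560546875, 317.3391418457031)
8 0.5869375793457031 -0.102951318359375 (268.3699951171875, 304.943115234375)
```

>>> carry_out:
  commands:
    - [[0,0,0,0,0,0],[0,0,0,0,0,0],[0,0,0,0,0,10],[0,0,0,0,0,10],[0,0,0,0,0,10],[0,0,0,0,0,10],[0,0,0,0,0,10],[0,0,0,0,0,10],[0,0,0,0,0,10],[0,0,0,0,0,10],[0,0,0,0,0,10],[0,0,0,0,0,0]]
  fingers: 60

```text
clock: 17.52
eef_pos: [0.5554, 0.1215, 0.0019]
ee_rot: [1.58, -2.715, -0.0]
force: [0.8, 1.3, 0.2]
gripper_width: 0.0653
finger_force: 0.0
```

>>> carry_out:
  commands:
    - [[0,0,0,0,0,0],[0,0,0,0,0,0],[0,0,0,0,0,0]]
  fingers: 255

```text
clock: 17.9
eef_pos: [0.5556, 0.1215, 0.0022]
ee_rot: [-1.579, 2.716, -0.0]
force: [0.0, -1.0, 2.1]
gripper_width: 0.0585
finger_force: 22.0
```

>>> carry_out:
  commands:
    - [[0,0,0,0,0,0],[0,0,0,0,0,0],[0,0,0,0,0,-10],[0,0,0,0,0,-10],[0,0,0,0,0,-10],[0,0,0,0,0,-10],[0,0,0,0,0,-10],[0,0,0,0,0,-10],[0,0,0,0,0,-10],[0,0,0,0,0,-10],[0,0,0,0,0,-10],[0,0,0,0,0,0]]
  fingers: 60

```text
clock: 19.4
eef_pos: [0.5554, 0.1216, 0.002]
ee_rot: [3.036, -0.808, -0.0]
force: [-0.1, -0.0, -0.7]
gripper_width: 0.0653
finger_force: 0.0
```

>>> carry_out:
  commands:
    - [[0,0,0,0,0,0],[0,0,0,0,0,0],[0,0,0,0,0,0],[0,0,0,0,0,0]]
  fingers: 255
  grip_force: 40

```text
clock: 19.9
eef_pos: [0.5556, 0.1216, 0.0024]
ee_rot: [-3.036, 0.807, -0.0]
force: [-1.4, 0.7, 5.8]
gripper_width: 0.0582
finger_force: 43.5
```

>>> carry_out:
  commands:
    - [[0,0,-10,0,0,0],[0,0,-30,0,0,0],[0,0,-33,0,0,0],[23.5,30.3,0,0,0,0],[23.5,30.3,0,0,0,0],[23.5,30.3,0,0,0,0],[23.5,30.3,0,0,0,0],[23.5,30.3,0,0,0,0],[23.5,30.3,0,0,0,0],[0,0,0,0,0,0],[0,0,0,0,0,0],[0,0,0,0,0,0]]

```text
clock: 21.4
eef_pos: [0.5875, -0.1051, 0.075]
ee_rot: [-3.037, 0.803, 0.001]
force: [-0.3, 0.9, -0.8]
gripper_width: 0.0577
finger_force: 43.3
```

```bash
python3 - <<'E'
from h import *
go(.588,-.1063,.05,250)
r_img["side"]=r.grab_frame("side")
cv2.imwrite('pics/g5.png',cv2.resize(r_img['side'][170:270,230:350],None,fx=5,fy=5,interpolation=2))
E
```

```text
pos [ 0.5875 -0.1051  0.075 ] w 0.057659150731332036 F [-0.3332  0.9091 -0.7521] q6 -167.5931802153785 yaw -119.63786121786357 tilt [-0.0006  0.0004 -1.    ] t 21.4
shift [ 1.0184  0.8135 25.0189] -369.6378612178636
```

View pics/g5.png

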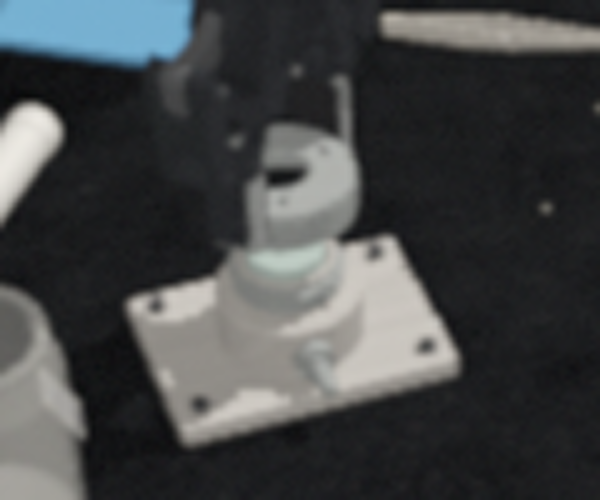

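>>> carry_out:
  commands:
    - [[1,0.8,5,0,0,0],[0,0,7,0,0,0],[0,0,6,0,0,0],[0,0,5,0,0,0],[0,0,2,0,0,0],[0,0,0,0,0,0],[0,0,0,0,0,0]]

```text
clock: 22.32
eef_pos: [0.5886, -0.1075, 0.0503]
ee_rot: [3.037, -0.805, 0.001]
force: [0.2, 0.6, -0.6]
gripper_width: 0.0579
finger_force: 43.3
```

>>> carry_out:
  commands:
    - [[0,0,1,0,0,0],[0,0,1,0,0,0],[0,0,1,0,0,0],[0,0,0,0,0,0],[0,0,0,0,0,0]]

```text
clock: 22.95
eef_pos: [0.5883, -0.1074, 0.0471]
ee_rot: [-3.037, 0.805, 0.0]
force: [-0.5, -0.5, -1.1]
gripper_width: 0.0573
finger_force: 43.3
```

>>> carry_out:
  commands:
    - [[0,0,1,0,0,0],[0,0,1,0,0,0],[0,0,0,0,0,0],[0,0,0,0,0,0]]

```text
clock: 23.45
eef_pos: [0.5883, -0.1074, 0.045]
ee_rot: [-3.037, 0.805, 0.0]
force: [0.0, 0.0, -0.6]
gripper_width: 0.0578
finger_force: 43.3
```

>>> carry_out:
  commands:
    - [[0,0,1,0,0,0],[0,0,0.5,0,0,0],[0,0,0,0,0,0]]

```text
clock: 23.82
eef_pos: [0.5883, -0.1074, 0.0435]
ee_rot: [-3.037, 0.805, 0.0]
force: [-1.0, -0.8, -1.6]
gripper_width: 0.0577
finger_force: 43.3
```

>>> carry_out:
  commands:
    - [[0,0,1,0,0,0],[0,0,0,0,0,0],[0,0,0,0,0,0]]

```text
clock: 24.2
eef_pos: [0.5885, -0.1074, 0.0431]
ee_rot: [3.037, -0.805, 0.001]
force: [-2.2, -0.0, 5.7]
gripper_width: 0.0578
finger_force: 44.0
```

>>> carry_out:
  commands:
    - [[0,0,1,0,0,0],[0,0,0,0,0,0],[0,0,0,0,0,0]]

```text
clock: 24.58
eef_pos: [0.5885, -0.1075, 0.0429]
ee_rot: [3.036, -0.805, 0.001]
force: [-3.5, 1.2, 11.5]
gripper_width: 0.058
finger_force: 44.8
```

>>> carry_out:
  commands:
    - [[0,0,1,0,0,0],[0,0,0,0,0,0],[0,0,0,0,0,0]]

```text
clock: 24.95
eef_pos: [0.5886, -0.1075, 0.0428]
ee_rot: [3.036, -0.805, 0.002]
force: [-5.5, 0.9, 17.8]
gripper_width: 0.0578
finger_force: 45.5
```

>>> carry_out:
  commands:
    - [[0,0,-0.8,0,0,0],[0,0,0.5,0,0,10],[0,0,0.5,0,0,10],[0,0,0.5,0,0,10],[0,0,0,0,0,0]]

```text
clock: 25.58
eef_pos: [0.5886, -0.1078, 0.0413]
ee_rot: [2.723, -1.566, 0.002]
force: [-3.8, 0.6, 11.5]
gripper_width: 0.0578
finger_force: 44.7
```

```bash
python3 -c "
from h import *
go(.588,-.1063,.05,250);print(r.state()['torque'])"
```

```text
pos [ 0.5886 -0.1078  0.0413] w 0.0578287412452356 F [-3.7943  0.6175 11.4935] q6 -137.61783003201353 yaw -149.8112904975579 tilt [ 0.0008 -0.0009 -1.    ] t 25.575
shift [-1.612  -0.2608 -8.7348] -399.81129049755793
[ 0.0586  1.0139 -0.1987]
```

>>> carry_out:
  commands:
    - [[0,0,0.5,0,0,10],[0,0,0.5,0,0,10],[0,0,0,0,0,0]]

```text
clock: 25.95
eef_pos: [0.5884, -0.1079, 0.0403]
ee_rot: [2.41, -2.015, 0.002]
force: [-3.8, 0.7, 11.8]
gripper_width: 0.0581
finger_force: 44.8
```

>>> carry_out:
  commands:
    - [[0,0,0.4,0,0,10],[0,0,0,0,0,0]]

```text
clock: 26.2
eef_pos: [0.5884, -0.1081, 0.04]
ee_rot: [2.225, -2.217, 0.002]
force: [-5.3, 0.8, 13.3]
gripper_width: 0.0579
finger_force: 44.9
```

>>> carry_out:
  commands:
    - [[0,0,0.3,0,0,8],[0,0,0,0,0,0]]

```text
clock: 26.45
eef_pos: [0.5883, -0.1081, 0.0399]
ee_rot: [2.065, -2.367, 0.002]
force: [-6.6, -0.8, 14.1]
gripper_width: 0.0575
finger_force: 45.0
```

```bash
python3 -c "
from h import *
go(.588,-.1063,.05,250);print(r.state()['torque'])"
```

```text
pos [ 0.5883 -0.1081  0.0399] w 0.057521711194089005 F [-6.5927 -0.8296 14.0786] q6 -99.64627813595706 yaw 172.20965382327182 tilt [ 0.0004 -0.0016 -1.    ] t 26.45
shift [ -1.7035   0.5775 -10.1239] -77.79034617672818
[-0.0056  1.253  -0.1568]
```

>>> carry_out:
  commands:
    - [[0,0,-1.1,0,0,0],[0,0,0,0,0,0],[0,0,0,0,0,0]]

```text
clock: 26.82
eef_pos: [0.5883, -0.108, 0.04]
ee_rot: [2.066, -2.366, 0.002]
force: [-3.9, -1.0, 8.6]
gripper_width: 0.0578
finger_force: 44.4
```

```bash
cat >> h.py <<'E'
def st():
    s=r.state();print("z",s["eef_pos"],"F",s["force"],"T",s["torque"],"q6",np.degrees(s["joint_positions"][5]),"t",s["clock"],"effort6",s["joint_efforts"][5])
E
python3 -c "
from h import *
st()"
```

```text
z [ 0.5883 -0.108   0.04  ] F [-3.9485 -1.0437  8.57  ] T [-0.1543  0.8027 -0.0381] q6 -99.70386620544032 t 26.825 effort6 -0.009717023349367082
```

>>> carry_out:
  commands:
    - [[0,0,0,0,0,5],[0,0,0,0,0,0]]

```text
clock: 27.08
eef_pos: [0.5883, -0.1079, 0.04]
ee_rot: [1.96, -2.454, 0.001]
force: [-3.1, -1.1, 9.1]
gripper_width: 0.0578
finger_force: 44.4
```

```bash
python3 -c "
from h import *
st()"
```

```text
z [ 0.5883 -0.1079  0.04  ] F [-3.0958 -1.1151  9.0563] T [-0.1448  0.8512 -0.0296] q6 -94.671291879713 t 27.075 effort6 0.03683717572130263
```

>>> carry_out:
  commands:
    - [[0,0,-1.1,0,0,0],[0,0,0,0,0,3],[0,0,0,0,0,0],[0,0,0,0,0,0]]

```text
clock: 27.58
eef_pos: [0.5885, -0.1073, 0.0402]
ee_rot: [-1.898, 2.503, 0.0]
force: [0.2, 0.5, 0.1]
gripper_width: 0.0583
finger_force: 43.6
```

```bash
python3 -c "
from h import *
st()"
```

```text
z [ 0.5885 -0.1073  0.0402] F [0.1766 0.5238 0.1233] T [ 0.0051  0.0341 -0.0302] q6 -91.74658375828433 t 27.575 effort6 -0.019447534577921033
```

>>> carry_out:
  commands:
    - [[0,0,0,0,0,3],[0,0,0,0,0,0],[0,0,0,0,0,0]]

```text
clock: 27.95
eef_pos: [0.5885, -0.1074, 0.0402]
ee_rot: [-1.832, 2.552, 0.0]
force: [0.3, 0.8, -0.8]
gripper_width: 0.058
finger_force: 43.4
```

```bash
python3 -c "
from h import *
st()"
```

```text
z [ 0.5885 -0.1074  0.0402] F [ 0.2556  0.8303 -0.837 ] T [ 0.0064 -0.0968  0.0221] q6 -88.75927450740934 t 27.95 effort6 -0.014480359386652708
```

>>> carry_out:
  commands:
    - [[0,0,0,0,0,3],[0,0,0,0,0,0],[0,0,0,0,0,0]]

```text
clock: 28.32
eef_pos: [0.5882, -0.1074, 0.0402]
ee_rot: [1.764, -2.599, -0.0]
force: [-0.0, -0.2, -1.5]
gripper_width: 0.0581
finger_force: 43.4
```

```bash
python3 -c "
from h import *
st()"
```

```text
z [ 0.5882 -0.1074  0.0402] F [-0.0425 -0.1902 -1.5018] T [-0.0366 -0.0577 -0.0456] q6 -85.75469659493051 t 28.325 effort6 -0.04802829818800092
```

>>> carry_out:
  commands:
    - [[0,0,0,0,0,3],[0,0,0,0,0,0],[0,0,0,0,0,0]]

```text
clock: 28.7
eef_pos: [0.5881, -0.1074, 0.0401]
ee_rot: [1.696, -2.644, -0.001]
force: [-0.4, 0.3, -3.9]
gripper_width: 0.0579
finger_force: 43.3
```

```bash
python3 -c "
from h import *
st()"
```

```text
z [ 0.5881 -0.1074  0.0401] F [-0.4276  0.3086 -3.9051] T [-0.0505 -0.0369 -0.0647] q6 -82.75170657088903 t 28.7 effort6 -0.10581823764368892
```

>>> carry_out:
  commands:
    - [[0,0,0,0,0,3],[0,0,0,0,0,0],[0,0,0,0,0,0]]

```text
clock: 29.08
eef_pos: [0.588, -0.1074, 0.0401]
ee_rot: [1.626, -2.688, -0.001]
force: [-0.6, -0.1, -5.6]
gripper_width: 0.0582
finger_force: 43.6
```

```bash
python3 -c "
from h import *
st()"
```

```text
z [ 0.588  -0.1074  0.0401] F [-0.6264 -0.1398 -5.6409] T [-0.0318  0.0313 -0.1645] q6 -79.7480209949004 t 29.075 effort6 -0.11104127392172813
```

>>> carry_out:
  commands:
    - [[0,0,0,0,0,0],[0,0,0,0,0,0],[0,0,0,0,0,0]]
  fingers: 60

```text
clock: 29.45
eef_pos: [0.5889, -0.1075, 0.0409]
ee_rot: [-1.625, 2.688, -0.001]
force: [-0.8, 0.3, -0.7]
gripper_width: 0.0655
finger_force: 0.0
```

>>> carry_out:
  commands:
    - [[0,0,0,0,0,0],[0,0,0,0,0,0],[0,0,0,0,0,0],[0,0,0,0,0,0]]
  fingers: 255

```text
clock: 29.95
eef_pos: [0.5884, -0.1073, 0.0411]
ee_rot: [-1.625, 2.688, -0.0]
force: [-2.4, 0.9, 5.2]
gripper_width: 0.0582
finger_force: 42.2
```

```bash
python3 -c "
from h import *
st()"
```

```text
z [ 0.5884 -0.1073  0.0411] F [-2.4405  0.9     5.2029] T [0.1629 0.4871 0.0924] q6 -79.71397308290403 t 29.95 effort6 0.019539702334441245
```

>>> carry_out:
  commands:
    - [[0,0,-0.3,0,0,0],[0,0,0,0,0,2],[0,0,0,0,0,0],[0,0,0,0,0,0]]

```text
clock: 30.45
eef_pos: [0.5884, -0.1073, 0.0411]
ee_rot: [-1.576, 2.717, 0.0]
force: [-2.1, 2.3, 6.2]
gripper_width: 0.0579
finger_force: 42.3
```

```bash
python3 -c "
from h import *
st()"
```

```text
z [ 0.5884 -0.1073  0.0411] F [-2.1413  2.2973  6.1596] T [0.2489 0.4307 0.0726] q6 -77.63729307354971 t 30.45 effort6 0.0575640017632395
```

>>> carry_out:
  commands:
    - [[0,0,0,0,0,2],[0,0,0,0,0,0],[0,0,0,0,0,0]]

```text
clock: 30.82
eef_pos: [0.5884, -0.1073, 0.041]
ee_rot: [-1.529, 2.744, 0.0]
force: [-0.9, -0.0, 5.4]
gripper_width: 0.0579
finger_force: 42.3
```

```bash
python3 -c "
from h import *
st()"
```

```text
z [ 0.5884 -0.1073  0.041 ] F [-0.9374 -0.0175  5.434 ] T [0.1933 0.4535 0.0554] q6 -75.64046505526329 t 30.825 effort6 0.07938774302601814
```

>>> carry_out:
  commands:
    - [[0,0,0,0,0,2],[0,0,0,0,0,0],[0,0,0,0,0,0]]

```text
clock: 31.2
eef_pos: [0.5884, -0.1073, 0.041]
ee_rot: [-1.481, 2.771, 0.0]
force: [-2.4, 1.4, 4.4]
gripper_width: 0.0579
finger_force: 42.3
```

```bash
python3 -c "
from h import *
st()"
```

```text
z [ 0.5884 -0.1073  0.041 ] F [-2.4203  1.408   4.4049] T [0.2868 0.4509 0.0756] q6 -73.64595414538702 t 31.2 effort6 0.12531043030321598
```

>>> carry_out:
  commands:
    - [[0,0,0,0,0,2],[0,0,0,0,0,0],[0,0,0,0,0,0]]

```text
clock: 31.58
eef_pos: [0.5884, -0.1073, 0.0409]
ee_rot: [-1.432, 2.796, 0.0]
force: [-1.2, 0.5, 5.2]
gripper_width: 0.0581
finger_force: 42.3
```

```bash
python3 -c "
from h import *
st()"
```

```text
z [ 0.5884 -0.1073  0.0409] F [-1.227   0.5331  5.2373] T [0.2545 0.4162 0.1125] q6 -71.64574336966471 t 31.575 effort6 0.12231455650180578
```

```bash
cat >> h.py <<'E'
def av(n=5):
    L=[]
    for i in range(n):
        r.grab_frame("top");s=r.state();L.append(np.r_[s["eef_pos"]*1e3,s["force"],s["torque"]*1e3,s["joint_efforts"][5]*1e3,np.degrees(s["joint_positions"][5])])
    m=np.mean(L,0);print("z %.2f F %s T(mNm) %s eff6 %.0f q6 %.2f sdTz %.0f t %.2f"%(m[2],m[3:6].round(2),m[6:9].round(0),m[9],m[10],np.std(L,0)[8],s["clock"]))
E
python3 -c "
from h import *
av()"
```

```text
z 40.91 F [-1.58  0.66  5.33] T(mNm) [261. 446. 118.] eff6 122 q6 -71.65 sdTz 15 t 31.82
```

>>> carry_out:
  commands:
    - [[0,0,0,0,0,-4],[0,0,0,0,0,0]]

```text
clock: 32.08
eef_pos: [0.5886, -0.1074, 0.041]
ee_rot: [-1.529, 2.744, -0.0]
force: [-1.9, 1.0, 6.0]
gripper_width: 0.0581
finger_force: 42.3
```

```bash
python3 -c "
from h import *
av()"
```

```text
z 41.04 F [-1.65  1.    6.07] T(mNm) [247. 430. 225.] eff6 224 q6 -75.66 sdTz 21 t 32.33
```

>>> carry_out:
  commands:
    - [[0,0,0,0,0,-4],[0,0,0,0,0,0]]

```text
clock: 32.58
eef_pos: [0.5889, -0.1073, 0.0412]
ee_rot: [-1.624, 2.688, -0.001]
force: [-1.2, 1.3, 6.5]
gripper_width: 0.0581
finger_force: 42.3
```

```bash
python3 -c "
from h import *
av()"
```

```text
z 41.15 F [-1.26  1.22  6.13] T(mNm) [308. 365. 181.] eff6 176 q6 -79.66 sdTz 25 t 32.83
```

>>> carry_out:
  commands:
    - [[0,0,0,0,0,-4],[0,0,0,0,0,0]]

```text
clock: 33.08
eef_pos: [0.5891, -0.1071, 0.0412]
ee_rot: [-1.716, 2.629, -0.0]
force: [0.1, 1.3, 6.0]
gripper_width: 0.058
finger_force: 42.3
```

```bash
python3 -c "
from h import *
av()"
```

```text
z 41.23 F [-0.86  2.12  6.25] T(mNm) [426. 227. 103.] eff6 95 q6 -83.64 sdTz 17 t 33.33
```

>>> carry_out:
  commands:
    - [[0,0,-0.4,0,0,-5],[0,0,-0.3,0,0,-5],[0,0,0,0,0,0]]

```text
clock: 33.7
eef_pos: [0.5886, -0.1071, 0.0414]
ee_rot: [-1.938, 2.472, 0.0]
force: [0.4, 2.0, 2.5]
gripper_width: 0.0579
finger_force: 42.3
```

```bash
python3 -c "
from h import *
av()"
```

```text
z 41.38 F [0.2  2.58 2.85] T(mNm) [535. -50.  -0.] eff6 -19 q6 -93.62 sdTz 12 t 33.95
```

>>> carry_out:
  commands:
    - [[0,0,0,0,0,-4],[0,0,0,0,0,0]]

```text
clock: 34.2
eef_pos: [0.5883, -0.1074, 0.0414]
ee_rot: [2.024, -2.403, -0.0]
force: [-0.4, 2.1, 2.9]
gripper_width: 0.0577
finger_force: 42.3
```

```bash
python3 -c "
from h import *
av()"
```

```text
z 41.36 F [-0.06  1.9   3.04] T(mNm) [467.  60.  -4.] eff6 -11 q6 -97.64 sdTz 17 t 34.45
```

>>> carry_out:
  commands:
    - [[0,0,0,0,0,4],[0,0,0,0,0,0]]

```text
clock: 34.7
eef_pos: [0.588, -0.1078, 0.0414]
ee_rot: [1.94, -2.47, 0.0]
force: [-1.5, 1.7, 3.6]
gripper_width: 0.0576
finger_force: 42.4
```

```bash
python3 -c "
from h import *
av()"
```

```text
z 41.35 F [-1.67 -0.28  4.  ] T(mNm) [-18. 472.  -9.] eff6 -3 q6 -93.74 sdTz 25 t 34.95
```

>>> carry_out:
  commands:
    - [[0,0,0,0,0,4],[0,0,0,0,0,0]]

```text
clock: 35.2
eef_pos: [0.5882, -0.1077, 0.0413]
ee_rot: [1.854, -2.536, 0.0]
force: [-1.7, -0.2, 3.5]
gripper_width: 0.0577
finger_force: 42.4
```

```bash
python3 -c "
from h import *
av()"
```

```text
z 41.34 F [-2.19 -0.56  3.66] T(mNm) [-145.  546.  -11.] eff6 6 q6 -89.76 sdTz 40 t 35.45
```

>>> carry_out:
  commands:
    - [[0,0,0,0,0,2],[0,0,0,0,0,0]]

```text
clock: 35.7
eef_pos: [0.5883, -0.1075, 0.0413]
ee_rot: [1.808, -2.569, 0.0]
force: [-2.0, -1.3, 3.3]
gripper_width: 0.0581
finger_force: 42.4
```

```bash
python3 -c "
from h import *
av()"
```

```text
z 41.34 F [-2.31 -1.16  2.87] T(mNm) [-197.  517.  -12.] eff6 -9 q6 -87.71 sdTz 28 t 35.95
```

>>> carry_out:
  commands:
    - [[0,0,0,0,0,2],[0,0,0,0,0,0]]

```text
clock: 36.2
eef_pos: [0.5884, -0.1073, 0.0413]
ee_rot: [-1.763, 2.6, 0.0]
force: [-0.9, -0.0, 2.1]
gripper_width: 0.0577
finger_force: 42.3
```

```bash
python3 -c "
from h import *
av()"
```

```text
z 41.34 F [-1.49 -0.58  1.85] T(mNm) [-54. 381. -24.] eff6 -19 q6 -85.70 sdTz 14 t 36.45
```

>>> carry_out:
  commands:
    - [[0,0,0,0,0,2],[0,0,0,0,0,0]]

```text
clock: 36.7
eef_pos: [0.5885, -0.1072, 0.0413]
ee_rot: [-1.717, 2.63, 0.0]
force: [-0.7, 0.4, 1.0]
gripper_width: 0.0581
finger_force: 42.4
```

```bash
python3 -c "
from h import *
av()"
```

```text
z 41.31 F [-0.64  0.26  0.78] T(mNm) [171. 197. -41.] eff6 -22 q6 -83.70 sdTz 20 t 36.95
```

>>> carry_out:
  commands:
    - [[0,0,0.3,0,0,2],[0,0,0,0,0,0]]

```text
clock: 37.2
eef_pos: [0.5885, -0.1072, 0.0412]
ee_rot: [-1.671, 2.66, 0.0]
force: [-1.2, 1.0, 3.3]
gripper_width: 0.0583
finger_force: 42.7
```

```bash
python3 -c "
from h import *
av()"
```

```text
z 41.22 F [-0.55  1.85  2.76] T(mNm) [429. 278. -29.] eff6 -21 q6 -81.70 sdTz 41 t 37.45
```

>>> carry_out:
  commands:
    - [[0,0,0,0,0,2],[0,0,0,0,0,0]]

```text
clock: 37.7
eef_pos: [0.5885, -0.1073, 0.0412]
ee_rot: [-1.624, 2.689, 0.0]
force: [-0.1, 2.6, 4.4]
gripper_width: 0.0579
finger_force: 42.8
```

```bash
python3 -c "
from h import *
av()"
```

```text
z 41.16 F [-0.44  2.31  3.99] T(mNm) [579. 243.  -6.] eff6 -2 q6 -79.70 sdTz 33 t 37.95
```

>>> carry_out:
  commands:
    - [[0,0,0,0,0,0],[0,0,0,0,0,0],[0,0,0,0,0,0],[0,0,0,0,0,0],[0,0,-10,0,0,0],[0,0,-30,0,0,0],[0,0,-40,0,0,0],[0,0,-30,0,0,0],[0,0,0,0,0,0]]
  fingers: 0

```text
clock: 39.08
eef_pos: [0.5905, -0.1081, 0.1546]
ee_rot: [-1.623, 2.685, -0.007]
force: [0.0, -0.1, -0.1]
gripper_width: 0.0857
finger_force: 0.0
```

```bash
python3 - <<'E'
from h import *
st()
s=r.grab_frame("side")
cv2.imwrite('pics/g6.png',cv2.resize(s[180:270,240:340],None,fx=6,fy=6,interpolation=2))
E
```

```text
z [ 0.5905 -0.1081  0.1546] F [ 0.0084 -0.0563 -0.1087] T [ 0.0358 -0.0161 -0.0204] q6 -79.70467016910618 t 39.075 effort6 -1.2860701303907263e-05
```

View pics/g6.png

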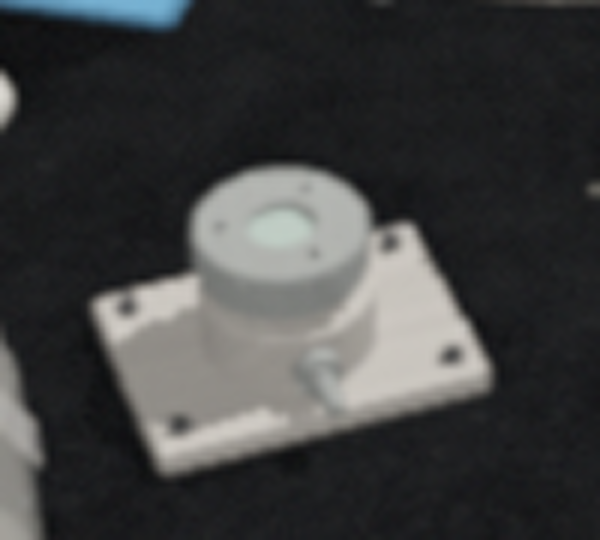

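The ring sits level on the neck with the intact glass showing through the sight hole at about (280,228) in the crop. It holds with the gripper withdrawn, so I am handing in.

```bash
python3 -c "
from bench import r
print(r.close_job())"
```

```text
the job is handed in; nothing more can be done
None
```

The glass is in the recess with the ring screwed down over it, and I handed the job in at 39 s; I estimate 12–17 N on the glass from the turn past the slack, not measured, and an earlier overshoot reached about 30 N before I backed off, with no crack visible in the last picture.

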